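# Walk the glass showcase back square against the shoe step

### The job

The heavy glass watch showcase has been left askew on the closet counter. Walk it round and back by gently pushing first one and then the other of its wooden corner posts, a little at a time, until its back stands flush against the front edge of the wooden shoe step, with neither end sticking out past the step. Push it only on the corner posts: do not press on the glass, do not lift or tip the showcase, and leave the small things around it alone.

Things in the scene. Friction and masses are not known exactly. Their poses are not given: they have to be found in the camera images.
- showcase: glass watch showcase, loose, 140 deep (x), 220 wide (y) x 85 mm high, 2.1 to 3.2 kg (6 to 16 N slides it, half that swings it by a corner; pushed at one front post it turns about a point some 30 mm beyond the other). Dark wooden corner posts, 28 mm square, full height, on felt pads. Clasp at the front, hinge at the back. Origin: centre of underside; x from front to back, y to its left, z up.
- glass: the brass-trimmed glass of the showcase, not to be pressed on: four walls between the posts, set 8 mm back from the posts' outer faces on every side, and the lid (top at 81 mm, 4 mm below the post tops). Fixed to the showcase, same origin and axes.
- post_front_left (a point): middle of the front face of the showcase's front left post, 42 mm above its underside (showcase frame: x -70, y +96 mm)
- post_front_right (a point): middle of the front face of the showcase's front right post, 42 mm above its underside (showcase frame: x -70, y -96 mm)
- post_back_left (a point): middle of the back face of the showcase's back left post, 42 mm above its underside (showcase frame: x +70, y +96 mm)
- post_back_right (a point): middle of the back face of the showcase's back right post, 42 mm above its underside (showcase frame: x +70, y -96 mm)
- step: low wooden shoe step at the far side of the counter, fixed: 480 mm long (its y), 250 mm deep, 60 mm high, carrying two pairs of shoes (up to 145 mm above the counter, from 27 mm behind its front edge). Origin: middle of its front edge, at counter height; x points back into the step, square to its flat front face (the plane x = 0), y along the face, z up.
- perfume: amber perfume bottle with a brass cap, 30 x 50 x 88 mm, loose on the counter beside the showcase; origin under its middle
- polish_tin: flat red shoe-polish tin with a dark lid, 75 mm across, 26 mm high, loose on the counter; origin under its middle
- shoe_brush: wooden shoe brush, 130 x 45 x 44 mm, loose on the counter, bristles down; origin under its middle
- ring_dish: blue ceramic ring dish with a thin white post, 90 mm across, 54 mm high, loose on the counter; origin under its middle
- cufflink_box: small dark blue cufflink box with a brass catch, 61 x 61 x 36 mm, loose on the counter; origin under its middle
- cream_jar: small amber shoe-cream jar with a white cap, 52 mm across, 48 mm high, loose on the counter; origin under its middle

How it is judged:
By the outcome, as a careful person would: the job done as asked, in the order asked, and still so for the second after the job is handed in, with the robot touching nothing.
It also fails if it takes over 51 s, if anything falls off the work surface, if the arm or the gripper's body presses on something with over 40 N, if the wrist force passes 120 N, or if a joint passes its speed limit or range.

### The arm

A 7-joint arm with a two-finger parallel gripper is mounted at the origin on the work surface. World frame = base frame: x ahead of the robot, y to its left, z up, the work surface at z = 0. Lengths are in m, angles in rad, forces in N, time in s.
With the tool pointing down it reaches from about 0.4 to 0.85 m from the base axis. Payload 10.4 kg.
Tool frame: the origin (TCP) lies at the very end of the fingers, on their centre line; the grasp point (between the pads) lies 19 mm behind it; z points along the fingers, y is the direction in which the jaws open and shut (so a half turn about z gives the same grasp; the last joint's range is limited). The gripper opens to 87 mm and grips with 3 to 60 N. Pads are 19 mm wide; open, the fingers measure 117 mm over their backs; the gripper's body (75 mm by 190 mm) begins 51 mm behind the grasp point.
Start: joints at [-1.234, 0.332, -0.065, 1.46, 0.022, 1.35, -0.088], TCP at [0.22, 0.585, 0.223] pointing down, gripper open.
Joint ranges: [-2.6, 2.6], [-0.5, 2.12], [-1.47, 1.34], [0.16, 2.42], [-1.27, 4.41], [0.06, 2.06], [-2.6, 2.6]. Speed limits (rad/s): [2.22, 2.22, 2.79, 2.79, 3.14, 3.14, 3.14].

### API

Orientations are given as a unit quaternion [x, y, z, w].
In Python, from bench import read_state, camera, close_job, recognise, masks_of gives the robot as it stands.
- The arm moves only by the tool play_rows, never from a script. Its argument "moves" is a list of rows, each a list of 3 entries, a list of its own where there are three numbers: the shift along the tool's x, y, z in cm, then the turn, a rotation vector about the tool's x, y, z in rad, then the finger opening in cm, from 0 to 8.7. In form: [[[dx, dy, dz], [ax, ay, az], jaw], ...]. A call has 1 to 8 rows; each row is the pose to reach, as a shift and turn from the pose commanded when the call began, along the tool's axes at that moment; what a row does not reach only later rows make up. A row lasts 1/8 s, in which the tool goes at most 62.5 mm and 10.7 degrees, less where a joint would pass 70% of its speed; a pose out of reach is approached as far as the arm can. A call with a gripper value outside its range is refused whole. The fingers move at their own pace and stop on an object; "grip_force" is the grip in N (left out, the last holds). Time passes only in rows, so rows that repeat a pose let the fingers close. It gives the time, the measured TCP pose, the force and the opening at its end, in the units of the state.
- read_state(): the state, without advancing time (a new reading comes with each control period).
- camera(name): name is "side" or "top"; returns a dict with "frame" (400x640x3 uint8, red, green, blue), "intrinsics" (3x3 intrinsics, pixels), "camera_from_world" (4x4, takes a point from world to camera coordinates). Camera axes: x right, y down, z forward; pixel columns grow to the right and rows downward; lengths in m; the calibration is good to about 2 mm. A picture is of the moment at which its call begins. There is no depth.
- close_job(): hands the job in, once; it reports no verdict.
Trained networks look in a picture, given as the dict that the camera call returned (one of the last four; its "shot" number tells which), for a name from the list of things; names that differ only in an ending like _2 or _b are one class to them, and where a whole thing is asked for, a point or a joint stands for the part that bears it (a point fixed in the world has none). Each returns a list of dicts, best first, with "conf" (0 to 1); they miss things now and then, are a little off and sometimes report something else, mostly with a low value. They report only what shows in the picture. A call takes as long as a camera call.
- recognise(picture, query): "at" ([column, row] in pixels, amid what is visible of it).
- masks_of(picture, query): "region" (400x640 bool, what is visible of it) and "at" ([column, row] in pixels, amid what is visible of it).
The state is a dict: "time": time; "joint_positions": joint angles; "joint_vel": joint speeds; "joint_torque": joint torques, N m; "ee_pos": TCP position; "eef_rot": TCP orientation; "ft_force": force on the tool from outside, world axes, zero at the start; "torque": the same for the moment, N m; "width": finger opening in m.
Only numpy, scipy, OpenCV 4.12 (cv2) and the standard library are available. Lean on these libraries where they do the work, as an engineer would, in place of code of your own. Each camera call takes 0.05 s, during which the arm holds its last target.

## Working session

There is one attempt and no reset: what is moved stays moved. The work goes in short steps, Python scripts to look and compute and a tool call to move; the robot and the scene stay as the last step left them, time stands still between calls to the robot, and variables do not carry over. Pictures are saved under pics/ and viewed, and the job is handed in when it is done.

Besides the shell and the picture viewer there is one more tool, called after "Request:" by a JSON object that holds its "fn" and its "kwargs", one argument or row to a line. play_rows: Moves the arm, as the interface text tells. Its arguments: {"type":"object","properties":{"moves":{"type":"array","items":{"type":"array"}},"grip_force":{"type":"number"}},"required":["moves"]}

```bash
mkdir -p pics; ls; python3 - <<'E'
from bench import *
import cv2,numpy as np
s=read_state();print(s)
for n in ("side","top"):
    c=camera(n);cv2.imwrite(f"pics/{n}0.png",c["frame"][:,:,::-1]);print(n,c["intrinsics"],c["camera_from_world"])
    for q in ["showcase","step","perfume","polish_tin","shoe_brush","ring_dish","cufflink_box","cream_jar","post_front_left","post_front_right","post_back_left","post_back_right"]:
        print(q,[(r["at"],round(r["conf"],2)) for r in recognise(c,q)][:3])
E
```

```text
pics
{'time': 0.0, 'joint_positions': array([-1.23355822,  0.33283874, -0.06470704,  1.46092761,  0.02160107,
        1.34988455, -0.08848266]), 'joint_vel': array([-0.00043981,  0.00021751, -0.00031902,  0.00099953,  0.00024   ,
       -0.00039476,  0.00069397]), 'joint_torque': array([-7.39267543e-04, -6.23247027e+01,  2.45033449e-02, -3.89901423e+01,
       -6.12769020e-02,  3.96977237e-02,  1.18415255e-04]), 'ee_pos': array([0.21994564, 0.58461909, 0.22178119]), 'eef_rot': array([ 1.78927790e-01,  9.83861973e-01, -6.75176706e-04, -9.14183289e-05]), 'ft_force': array([-0.14269269, -0.24723718, -0.82282627]), 'torque': array([-0.03621395, -0.05207071, -0.04179296]), 'width': 0.08745728069489175}
side [[385.52691238   0.         317.41752565]
 [  0.         385.52691238 200.4718354 ]
 [  0.           0.           1.        ]] [[ 0.96860553 -0.24858377  0.0030722  -0.56355282]
 [-0.16875666 -0.66653357 -0.72612271  0.13175599]
 [ 0.18255005  0.70280802 -0.68755827  1.07701886]
 [ 0.          0.          0.          1.        ]]
showcase [([316.9, 205.3], 0.8)]
step [([421.6, 198.9], 
[... 502 characters left out ...]
.        ]] [[-0.01325294 -0.99988858 -0.00686961  0.03130321]
 [-0.98199385  0.01430993 -0.18837014  0.55130378]
 [ 0.18844746  0.00424946 -0.98207408  1.25630035]
 [ 0.          0.          0.          1.        ]]
showcase [([333.5, 192.0], 0.68)]
step [([339.7, 81.8], 0.88)]
perfume [([453.5, 164.7], 0.6)]
polish_tin [([460.1, 247.2], 0.63)]
shoe_brush [([198.7, 197.1], 0.67)]
ring_dish [([225.7, 158.4], 0.69), ([478.8, 202.1], 0.5), ([200.8, 199.6], 0.49)]
cufflink_box [([219.5, 241.2], 0.85)]
cream_jar [([475.9, 203.3], 0.7)]
post_front_left [([332.4, 187.4], 0.93)]
post_front_right [([330.9, 191.1], 0.8)]
post_back_left [([335.1, 187.7], 0.75)]
post_back_right [([334.9, 188.6], 0.63)]
```

View pics/top0.png

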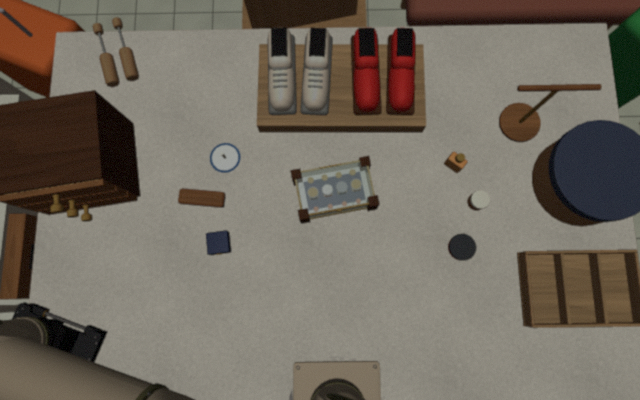

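View pics/side0.png

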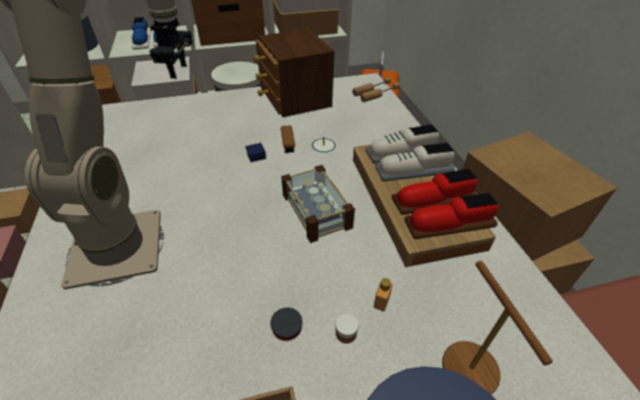

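```bash
python3 - <<'E'
import cv2
a=cv2.imread('pics/top0.png');cv2.imwrite('pics/t0z.png',cv2.resize(a[110:230,245:435],None,fx=4,fy=4,interpolation=cv2.INTER_CUBIC))
a=cv2.imread('pics/side0.png');cv2.imwrite('pics/s0z.png',cv2.resize(a[130:260,265:505],None,fx=3.3,fy=3.3,interpolation=cv2.INTER_CUBIC))
E
```

```text
(no output)
```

View pics/t0z.png

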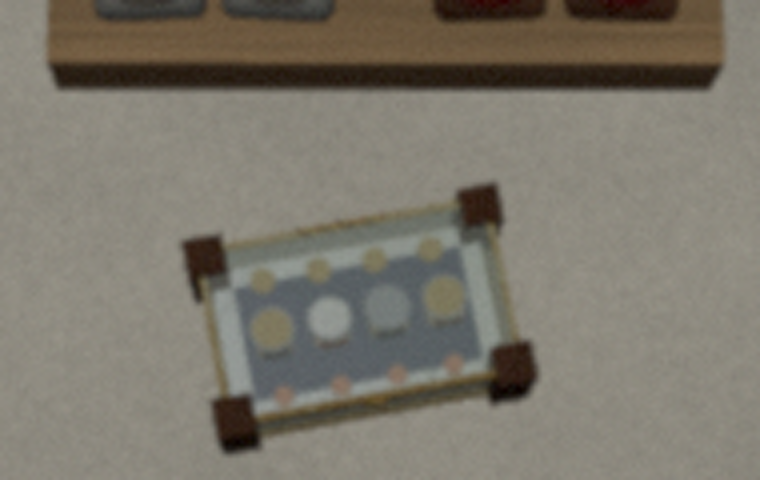

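View pics/s0z.png

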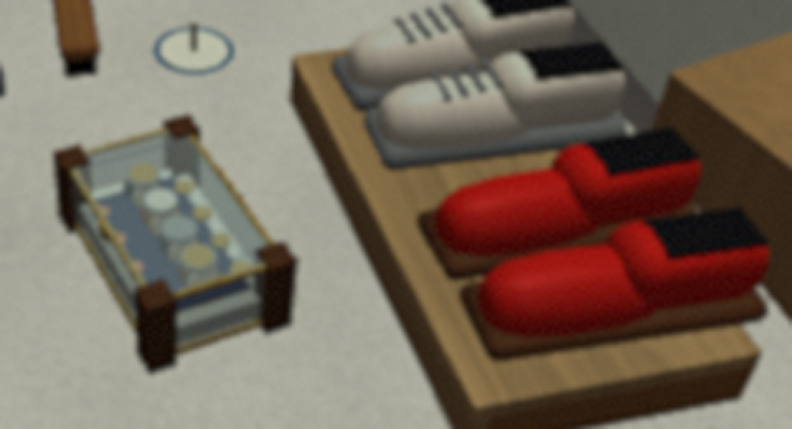

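```bash
cat > vis.py <<'E'
import cv2,numpy as np
from scipy.optimize import minimize
from scipy.spatial.transform import Rotation as R
SS=4
def proj(c,P):
    P=np.atleast_2d(P);M=c["camera_from_world"];K=c["intrinsics"]
    q=P@M[:3,:3].T+M[:3,3];q=q@K.T;return q[:,:2]/q[:,2:]
def w(pose,P):
    x,y,t=pose;P=np.atleast_2d(P).astype(float);o=P.copy()
    o[:,0]=x+np.cos(t)*P[:,0]-np.sin(t)*P[:,1];o[:,1]=y+np.sin(t)*P[:,0]+np.cos(t)*P[:,1];return o
def render(c,polys,box):
    u0,v0,u1,v1=box;im=np.zeros(((v1-v0)*SS,(u1-u0)*SS),np.uint8)
    for p in polys:
        q=((p-[u0,v0]+0.5)*SS-0.5)*16
        cv2.fillConvexPoly(im,np.round(q).astype(np.int32),255,shift=4)
    im=cv2.resize(im,(u1-u0,v1-v0),interpolation=cv2.INTER_AREA).astype(float)/255
    return cv2.GaussianBlur(im,(0,0),0.6)
def posts(pose):
    out=[]
    for a in(-1,1):
        for b in(-1,1):
            out.append(w(pose,[[a*.056+i,b*.096+j,k] for i in(-.014,.014) for j in(-.014,.014) for k in(0.0,.085)]))
    return out
def dark(c,box,lo=45,hi=95):
    g=c["frame"][box[1]:box[3],box[0]:box[2]].max(2).astype(float)
    return np.clip((hi-g)/(hi-lo),0,1)
def fit_show(cams,p0,nm=None):
    bx={}
    for k,c in cams.items():
        q=proj(c,np.vstack(posts(p0)));m=8
        bx[k]=[int(q[:,0].min())-m,int(q[:,1].min())-m,int(q[:,0].max())+m,int(q[:,1].max())+m]
    D={k:dark(c,bx[k]) for k,c in cams.items()}
    def cost(p,s=1):
        p=np.array(p)/[100,100,20]; e=0
        for k,c in cams.items():
            r=render(c,[cv2.convexHull(proj(c,o).astype(np.float32))[:,0] for o in posts(p)],bx[k])
            e+=((r-D[k])**2).sum()
        return e
    x=np.array(p0)*[100,100,20]
    for st in(1.0,.4,.2):
        r=minimize(cost,x,method='Nelder-Mead',options=dict(initial_simplex=np.vstack([x]+[x+st*np.eye(3)[i] for i in range(3)]),xatol=.003,fatol=.01));x=r.x
    return x/[100,100,20],r.fun
def overlay(cams,pose,step,name,z=3):
    ims=[]
    for k,c in cams.items():
        im=cv2.resize(c["frame"][:,:,::-1],None,fx=z,fy=z,interpolation=cv2.INTER_CUBIC)
        S=lambda q:np.round((q+.5)*z-.5).astype(int)
        for o in posts(pose):
            cv2.polylines(im,[cv2.convexHull(S(proj(c,o)).astype(np.int32))],True,(0,255,0),1)
        for h in(0,.06):
            q=S(proj(c,w(step,[[0,-.24,h],[0,.24,h]])));cv2.line(im,tuple(map(int,q[0])),tuple(map(int,q[1])),(255,0,255),1)
        q=S(proj(c,np.vstack(posts(pose))));m=q.mean(0).astype(int)
        ims.append(im[max(0,m[1]-250):m[1]+200,max(0,m[0]-350):m[0]+350]);cv2.imwrite(f"pics/{name}_{k}.png",ims[-1])
E
cat > a.py <<'E'
from vis import *;from bench import *
c={n:camera(n) for n in("top","side")}
p=[0.54,-0.01,0.17]
for ks in(["top"],["side"],["top","side"]):
    print(ks,fit_show({k:c[k] for k in ks},p))
p,_=fit_show(c,p)
# step, top
T=c["top"]
print(proj(T,[[.65,.1,0],[.65,.1,.06]]))
bx=[250,118,435,138]
im=T["frame"][bx[1]:bx[3],bx[0]:bx[2]].max(2);print(im[:,60],im[:,130]);print(im[9,:20],im[9,-20:])
D=dark(T,bx,35,100)
def cost(s):
    s=np.array(s)/[100,100,20]
    r=render(T,[proj(T,w(s,[[0,-.24,0],[0,.24,0],[0,.24,.06],[0,-.24,.06]]))],bx)
    return ((r-D)**2).sum()
best=None
for x0 in(.68,.70,.72):
    x=np.array([x0*100,-2,0])
    for st in(1,.3):
        r=minimize(cost,x,method='Nelder-Mead',options=dict(initial_simplex=np.vstack([x]+[x+st*np.eye(3)[i] for i in range(3)]),xatol=.003,fatol=.01));x=r.x
    print(x/[100,100,20],r.fun)
    if best is None or r.fun<best[1]:best=(x/[100,100,20],r.fun)
s=best[0];np.save("step.npy",s)
overlay(c,p,s,"fit0")
pb=w(s*0+s,np.zeros((1,3)))
print("show",p,"step",s)
# in step frame
d=p[:2]-s[:2];ct,st=np.cos(s[2]),np.sin(s[2]);print("rel",ct*d[0]+st*d[1],-st*d[0]+ct*d[1],p[2]-s[2])
def bp(u,v,z):
    M=T["camera_from_world"];r=M[:3,:3].T@np.linalg.inv(T["intrinsics"])@[u,v,1];o=-M[:3,:3].T@M[:3,3];return (o+r*(z-o[2])/r[2])
for n,u,v,z in[("perf",455,164,.05),("tin",462,247,.026),("brush",201,197,.04),("dish",225,157,.02),("cuff",218,242,.036),("jar",480,200,.048)]:print(n,bp(u,v,z)[:2])
E
python3 a.py
```

```text
['top'] (array([ 0.57842845, -0.00396172,  0.18656334]), np.float64(214.4505247635746))
['side'] (array([0.57925837, 0.00164274, 0.17562333]), np.float64(459.8005300641269))
['top', 'side'] (array([ 0.57818236, -0.00308893,  0.17680185]), np.float64(686.3908099955758))
[[297.69355775 168.83033181]
 [296.35902667 163.45666228]]
[108 111 110 107 109 115 110  95  61  43  40  35  44  58  98 135 138 139
 137 135] [ 99 102 105 105 109 113 108  94  64  43  38  41  40  50  99 137 143 142
 140 142]
[144 144 143 143 144 142 136 105  59  44  45  45  46  42  44  40  44  41
  41  48] [ 49  46  45  49  49  45  45  43  45  67 107 128 137 136 139 137 139 137
 135 134]
[ 0.68 -0.02  0.  ] 694.0347928994083
[ 0.7  -0.02  0.  ] 694.0347928994083
[ 0.72 -0.01  0.  ] 694.0347928994083
show [ 0.57818236 -0.00308893  0.17680185] step [ 0.68 -0.02  0.  ]
rel -0.1018176449019047 0.01691106893391211 0.17680185289254138
perf [ 0.64442341 -0.34338291]
tin [ 0.4144514  -0.35400482]
brush [0.5626716  0.36788078]
dish [0.6831192 0.308201 ]
cuff [0.4366161  0.31760847]
jar [ 0.54138295 -0.4061436 ]
```

```bash
sed -i 's/(.68,.70,.72)/(.73,.745,.76)/; s/^p=\[.*/p=[0.60,-0.03,0.18]/' a.py; python3 a.py; ls pics
```

```text
['top'] (array([ 0.57601542, -0.00382358,  0.18320176]), np.float64(223.60446916224552))
['side'] (array([0.57529514, 0.00249799, 0.20154402]), np.float64(651.4311371411782))
['top', 'side'] (array([ 0.57644326, -0.0030719 ,  0.17564629]), np.float64(899.1085766876334))
[[297.69355775 168.83033181]
 [296.35902667 163.45666228]]
[107 112 108 107 107 112 112  97  61  43  40  39  42  57  94 133 139 139
 138 138] [102 101 103 108 108 111 110  96  60  44  44  40  38  47  94 134 142 141
 139 142]
[141 144 146 144 142 144 135 103  57  39  39  47  41  41  42  43  40  41
  42  42] [ 47  45  48  49  47  45  42  50  52  68 106 133 136 137 136 137 135 136
 136 136]
[ 0.71666667 -0.00666667 -0.01666667] 690.8000000000001
[ 0.7602147  -0.02616046 -0.0157971 ] 100.29563606977088
[ 0.76021863 -0.02628409 -0.01557323] 100.2854009376658
show [ 0.57644326 -0.0030719   0.17564629] step [ 0.76021863 -0.02628409 -0.01557323]
rel -0.18411455398098076 0.020347516172536273 0.1912195169981379
perf [ 0.64442341 -0.34338291]
tin [ 0.4144514  -0.35400482]
brush [0.5626716  0.36788078]
dish [0.6831192 0.308201 ]
cuff [0.4366161  0.31760847]
jar [ 0.54138295 -0.4061436 ]
fit0_side.png
fit0_top.png
s0z.png
side0.png
t0z.png
top0.png
```

View pics/fit0_top.png

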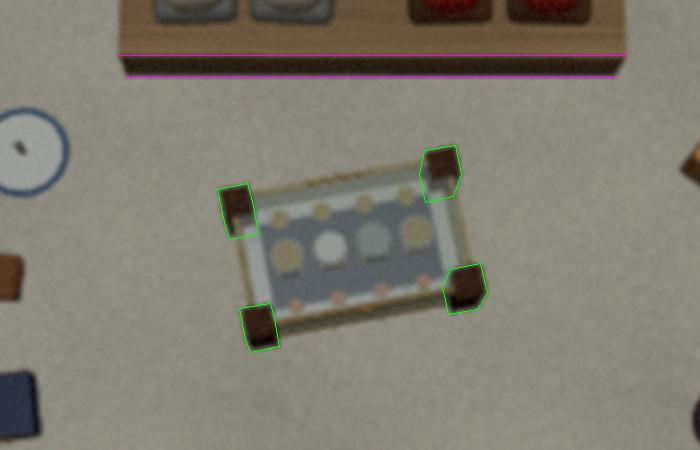

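View pics/fit0_side.png

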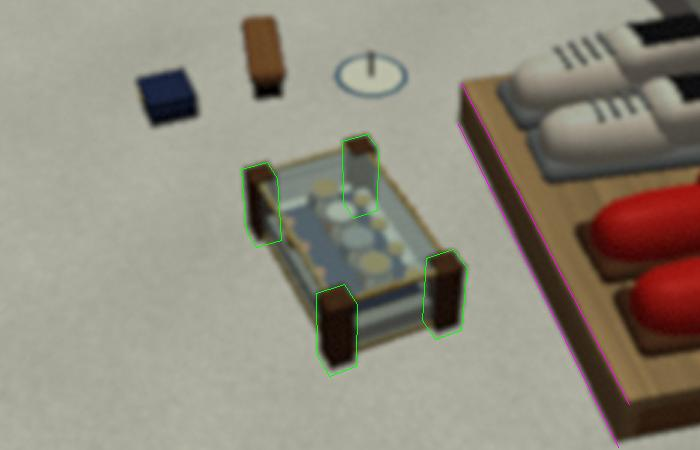

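```bash
cat > vis2.py <<'E'
from vis import *
import vis
H=lambda c,P:cv2.convexHull(proj(c,P).astype(np.float32))[:,0]
def box(x0,x1,y0,y1,z0,z1):return np.array([[i,j,k] for i in(x0,x1) for j in(y0,y1) for k in(z0,z1)])
def srender(c,pose,bx):
    M=c["camera_from_world"];o=-M[:3,:3].T@M[:3,3]
    x,y,t=pose;d=o[:2]-[x,y];ox=np.cos(t)*d[0]+np.sin(t)*d[1];oy=-np.sin(t)*d[0]+np.cos(t)*d[1]
    u0,v0,u1,v1=bx;im=np.zeros(((v1-v0)*SS,(u1-u0)*SS),np.uint8)
    def dr(P,col):
        q=((H(c,w(pose,P))-[u0,v0]+0.5)*SS-0.5)*16
        cv2.fillConvexPoly(im,np.round(q).astype(np.int32),col,shift=4)
    pc=[(a,b) for a in(-1,1) for b in(-1,1)]
    B=lambda a,b,z0,z1:box(a*.056-.014,a*.056+.014,b*.096-.014,b*.096+.014,z0,z1)
    for a,b in pc:dr(B(a,b,0.0,.085),255)
    dr(box(-.062,.062,-.102,.102,.006,.081),0)
    for a,b in pc:
        dr(B(a,b,.081,.085),255)
        if a*ox>.07: dr(box(*sorted((a*.062,a*.07)),b*.096-.014,b*.096+.014,0,.085),255)
        if b*oy>.11: dr(box(a*.056-.014,a*.056+.014,*sorted((b*.102,b*.11)),0,.085),255)
    im=cv2.resize(im,(u1-u0,v1-v0),interpolation=cv2.INTER_AREA).astype(float)/255
    return cv2.GaussianBlur(im,(0,0),0.6)
def fit_show(cams,p0,valid=None):
    bx={};D={};Wt={}
    for k,c in cams.items():
        q=proj(c,np.vstack(posts(p0)));m=9
        bx[k]=[int(q[:,0].min())-m,int(q[:,1].min())-m,int(q[:,0].max())+m,int(q[:,1].max())+m]
        D[k]=dark(c,bx[k],40,90);Wt[k]=np.ones_like(D[k])
        # ignore step face: pixels inside step projection
        s=np.load("step.npy");im=np.zeros(c["frame"].shape[:2],np.uint8)
        cv2.fillConvexPoly(im,np.round(H(c,w(s,box(-.003,.25,-.245,.245,0,.06)))).astype(np.int32),1)
        stepm=im[bx[k][1]:bx[k][3],bx[k][0]:bx[k][2]]>0
        Wt[k][stepm]=0
        if valid and k in valid:
            Wt[k][~valid[k][bx[k][1]:bx[k][3],bx[k][0]:bx[k][2]]]=0
    def cost(p):
        p=np.array(p)/[100,100,20];e=0
        for k,c in cams.items():
            e+=(Wt[k]*np.abs(srender(c,p,bx[k])-D[k])**2).sum()
        return e
    x=np.array(p0)*[100,100,20]
    for st in(1.5,.5,.2):
        r=minimize(cost,x,method='Nelder-Mead',options=dict(initial_simplex=np.vstack([x]+[x+st*np.eye(3)[i] for i in range(3)]),xatol=.003,fatol=.01));x=r.x
    return x/[100,100,20],r.fun
def rel(p,s):
    d=np.array(p[:2])-s[:2];ct,st=np.cos(s[2]),np.sin(s[2]);return np.array([ct*d[0]+st*d[1],-st*d[0]+ct*d[1],p[2]-s[2]])
def report(p,s):
    r=rel(p,s);print("showcase world mm/deg",np.round(p[:2]*1000,1),round(np.degrees(p[2]),2)," rel step",np.round(r[:2]*1000,1),round(np.degrees(r[2]),2))
    for n,P in dict(FL=[-.07,.096,0],FR=[-.07,-.096,0],BLc=[.07,.11,0],BRc=[.07,-.11,0]).items():
        W=w(p,[P])[0];print(n,np.round(W[:2]*1000,1),"step:",np.round(rel([W[0],W[1],0],s)[:2]*1000,1))
E
cat > look.py <<'E'
import sys
from vis2 import *;from bench import *
p0=np.load("p.npy") if len(sys.argv)<5 else np.array(list(map(float,sys.argv[2:5])))
s=np.load("step.npy")
c={n:camera(n) for n in("top","side")}
res={}
for ks in(["top"],["side"],["top","side"]):
    p,f=fit_show({k:c[k] for k in ks},p0);print(ks,np.round(p*[1000,1000,180/np.pi],2),round(f,1))
np.save("p.npy",p);report(p,s);overlay(c,p,s,sys.argv[1])
for k in c: cv2.imwrite(f"pics/{sys.argv[1]}_{k}_full.png",c[k]["frame"][:,:,::-1])
st=read_state();print("t",st["time"],"ee",np.round(st["ee_pos"]*1000,1),np.round(R.from_quat(st["eef_rot"]).as_matrix(),3).tolist(),"F",np.round(st["ft_force"],1))
E
python3 a.py | grep step; python3 look.py fit1 0.585 -0.015 0.17
```

```text
show [ 0.57564797 -0.00267313  0.18684734] step [ 0.76022084 -0.02628472 -0.01556409]
['top'] [576.31  -3.6   10.01] 114.3
['side'] [578.49   2.56   8.81] 235.2
['top', 'side'] [576.77  -2.87   9.29] 371.1
showcase world mm/deg [576.8  -2.9] 9.29  rel step [-183.8   20.6] 10.19
FL [492.2  80.6] step: [-269.7  102.7]
FR [ 523.2 -108.9] step: [-235.7  -86.3]
BLc [628.1 117. ] step: [-134.4  141.2]
BRc [ 663.6 -100.1] step: [-95.4 -75.3]
t 1.7 ee [220.  585.  222.6] [[-0.936, 0.352, 0.0], [0.352, 0.936, 0.0], [0.0, 0.0, -1.0]] F [ 0.7 -0.1  0.5]
```

View pics/fit1_top.png

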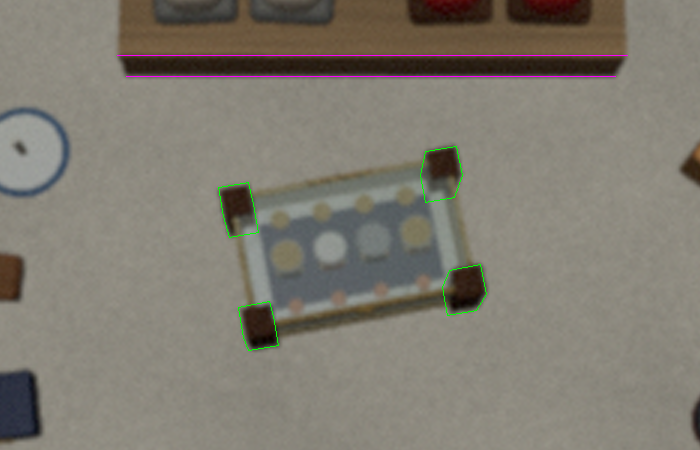

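View pics/fit1_side.png

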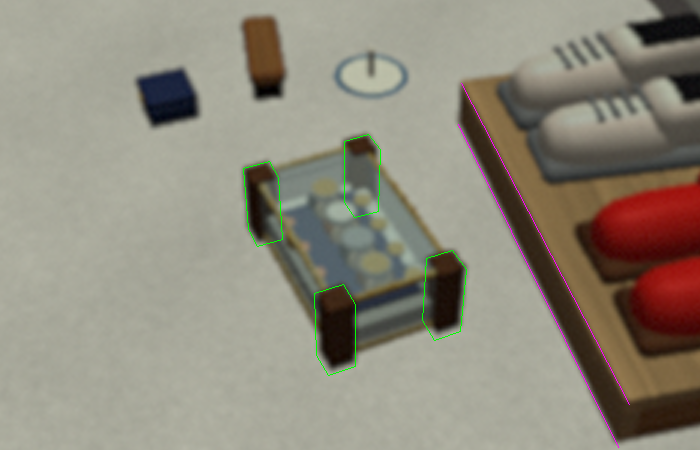

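Request:
{"fn": "play_rows", "kwargs": {
  "moves": [
    [[-38.4,-39.5,0],[0,0,-0.345],0],
    [[-38.4,-39.5,0],[0,0,-0.345],0],
    [[-38.4,-39.5,0],[0,0,-0.345],0],
    [[-38.4,-39.5,0],[0,0,-0.345],0],
    [[-38.4,-39.5,0],[0,0,-0.345],0],
    [[-38.4,-39.5,0],[0,0,-0.345],0],
    [[-38.4,-39.5,0],[0,0,-0.345],0],
    [[-38.4,-39.5,0],[0,0,-0.345],0]
  ],
  "grip_force": 10
}}

```text
time: 2.7
ee_pos: [0.4206, 0.1248, 0.2229]
eef_rot: [0.007, 1.0, 0.0, 0.0]
ft_force: [0.4, 1.5, 0.3]
width: 0.0152
```

Request:
{"fn": "play_rows", "kwargs": {
  "moves": [
    [[0,0,4],[0,0,0],0],
    [[0,0,4],[0,0,0],0]
  ]
}}

```text
time: 2.95
ee_pos: [0.4186, 0.1259, 0.1808]
eef_rot: [0.008, 1.0, -0.001, -0.002]
ft_force: [0.4, 0.3, 0.4]
width: 0.0015
```

```bash
python3 look.py l1
```

```text
['top'] [575.5   -2.74  10.07] 295.0
['side'] [578.55   1.5    8.96] 235.7
['top', 'side'] [576.96  -2.14   9.29] 549.9
showcase world mm/deg [577.   -2.1] 9.29  rel step [-183.6   21.3] 10.18
FL [492.4  81.3] step: [-269.5  103.4]
FR [ 523.4 -108.2] step: [-235.5  -85.6]
BLc [628.3 117.7] step: [-134.2  141.9]
BRc [663.8 -99.4] step: [-95.3 -74.6]
t 3.05 ee [419.9 127.4 183.4] [[-1.0, 0.014, 0.0], [0.014, 1.0, 0.0], [-0.0, 0.0, -1.0]] F [-0.4  0.3 -0.6]
```

View pics/l1_top.png

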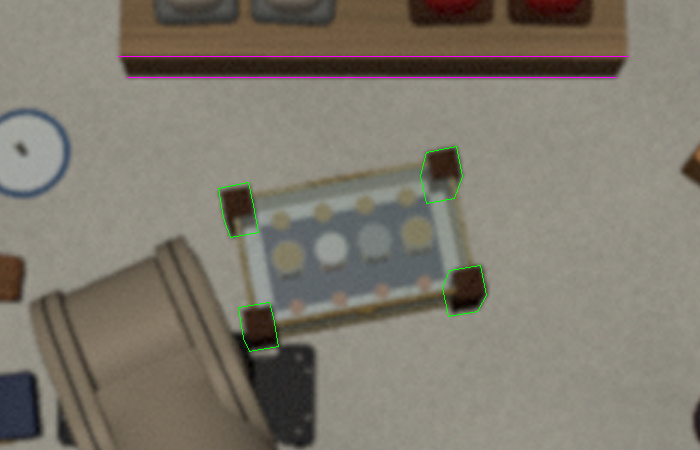

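View pics/l1_side.png

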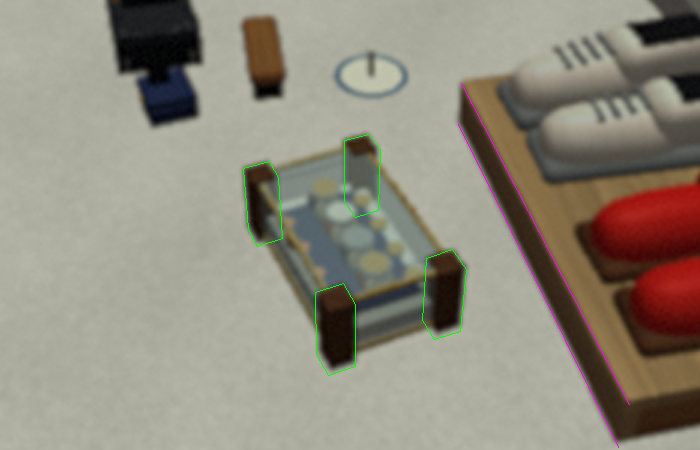

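Request:
{"fn": "play_rows", "kwargs": {
  "moves": [
    [[-1.5,-4.7,2],[0,0,0],0],
    [[-1.5,-4.7,8],[0,0,0],0],
    [[-1.5,-4.7,13],[0,0,0],0],
    [[-2.5,-4.7,15.2],[0,0,0],0],
    [[-2.5,-4.7,15.2],[0,0,0],0]
  ]
}}

```text
time: 3.68
ee_pos: [0.4445, 0.0801, 0.0305]
eef_rot: [0.007, 1.0, -0.0, -0.001]
ft_force: [-0.8, -0.4, 0.4]
width: 0.0006
```

```bash
python3 look.py l2
```

```text
['top'] [575.68  -2.88   9.95] 385.9
['side'] [575.16   1.19  10.77] 530.9
['top', 'side'] [575.06  -2.39  10.06] 928.9
showcase world mm/deg [575.1  -2.4] 10.06  rel step [-185.5   21. ] 10.95
FL [489.4  79.9] step: [-272.5  102. ]
FR [ 522.9 -109.1] step: [-236.   -86.5]
BLc [624.8 118.1] step: [-137.7  142.3]
BRc [663.2 -98.5] step: [-95.9 -73.7]
t 3.775 ee [445.2  80.3  32. ] [[-1.0, 0.014, 0.001], [0.014, 1.0, 0.001], [-0.001, 0.001, -1.0]] F [ 0.2 -0.5  0.9]
```

View pics/l2_top.png

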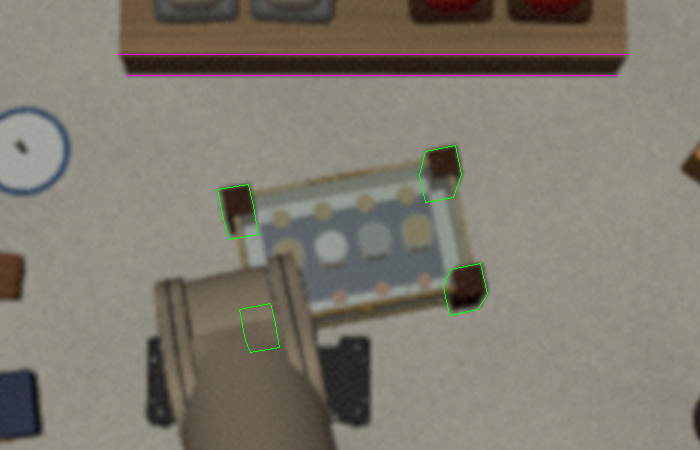

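View pics/l2_side.png

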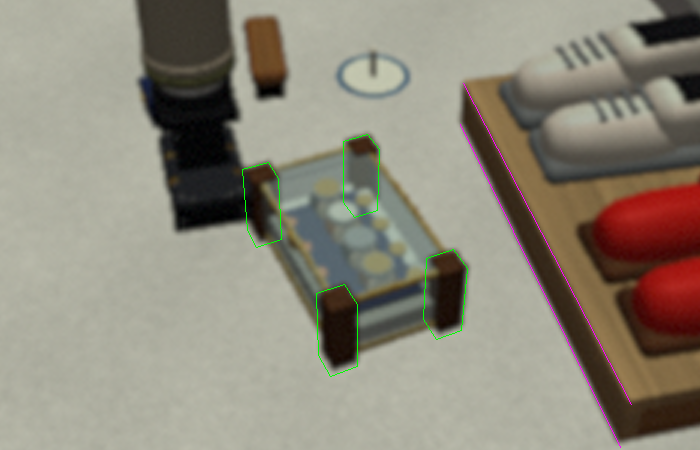

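Request:
{"fn": "play_rows", "kwargs": {
  "moves": [
    [[-1.5,0,0],[0,0,0],0],
    [[-2.8,0,0],[0,0,0],0],
    [[-3.2,0,0],[0,0,0],0],
    [[-3.6,0,0],[0,0,0],0],
    [[-4.0,0,0],[0,0,0],0],
    [[-4.4,0,0],[0,0,0],0],
    [[-4.8,0,0],[0,0,0],0],
    [[-5.2,0,0],[0,0,0],0]
  ]
}}

```text
time: 4.78
ee_pos: [0.4937, 0.0803, 0.03]
eef_rot: [0.006, 1.0, 0.001, -0.003]
ft_force: [-13.0, 5.8, 8.0]
width: 0.0005
```

```bash
python3 look.py l3
```

```text
['top'] [585.89  -6.22   6.33] 627.6
['side'] [588.73   1.83   6.49] 952.9
['top', 'side'] [586.49  -4.91   5.83] 1596.2
showcase world mm/deg [586.5  -4.9] 5.83  rel step [-174.    18.7] 6.72
FL [507.1  83.5] step: [-254.8  105.8]
FR [ 526.6 -107.5] step: [-232.3  -84.9]
BLc [645.  111.6] step: [-117.4  136.1]
BRc [ 667.3 -107.2] step: [-91.7 -82.4]
t 4.875 ee [494.3  80.2  30. ] [[-1.0, 0.013, -0.004], [0.013, 1.0, 0.001], [0.004, 0.001, -1.0]] F [-8.5  6.2  4. ]
```

View pics/l3_side.png

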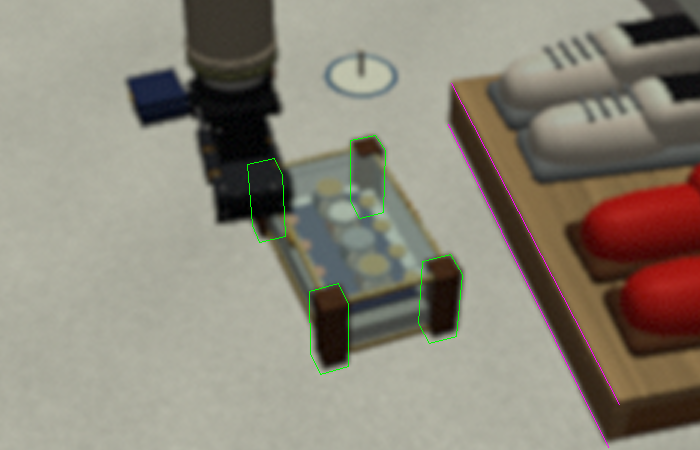

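View pics/l3_top.png

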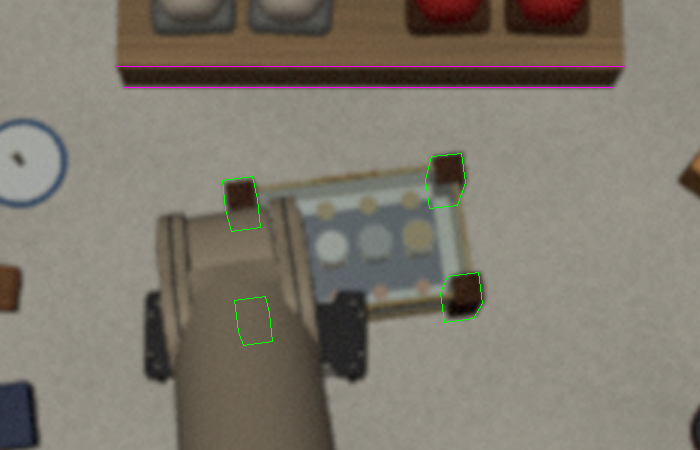

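Request:
{"fn": "play_rows", "kwargs": {
  "moves": [
    [[2.2,0,0],[0,0,0],0],
    [[2.2,-6,0],[0,0,0],0],
    [[2.2,-12,0],[0,0,0],0],
    [[1.2,-18,0],[0,0,0],0],
    [[0,-18.8,0],[0,0,0],0],
    [[-1.4,-18.8,0],[0,0,0],0],
    [[-1.9,-18.8,0],[0,0,0],0],
    [[-2.3,-18.8,0],[0,0,0],0]
  ]
}}

```text
time: 5.88
ee_pos: [0.5162, -0.1081, 0.0301]
eef_rot: [0.006, 1.0, 0.0, -0.001]
ft_force: [-11.3, 2.3, 8.3]
width: 0.0002
```

```bash
python3 look.py l4
```

```text
['top'] [585.77  -8.16   6.52] 592.3
['side'] [588.91   2.37   4.95] 1578.9
['top', 'side'] [586.09  -6.     5.56] 2222.1
showcase world mm/deg [586.1  -6. ] 5.56  rel step [-174.4   17.6] 6.45
FL [507.1  82.8] step: [-254.8  105.1]
FR [ 525.7 -108.3] step: [-233.2  -85.7]
BLc [645.1 110.3] step: [-117.2  134.7]
BRc [ 666.4 -108.7] step: [-92.5 -83.9]
t 5.975 ee [ 516.  -108.4   30.1] [[-1.0, 0.013, -0.002], [0.013, 1.0, 0.001], [0.002, 0.001, -1.0]] F [-2.8  1.5 -0.7]
```

View pics/l4_side.png

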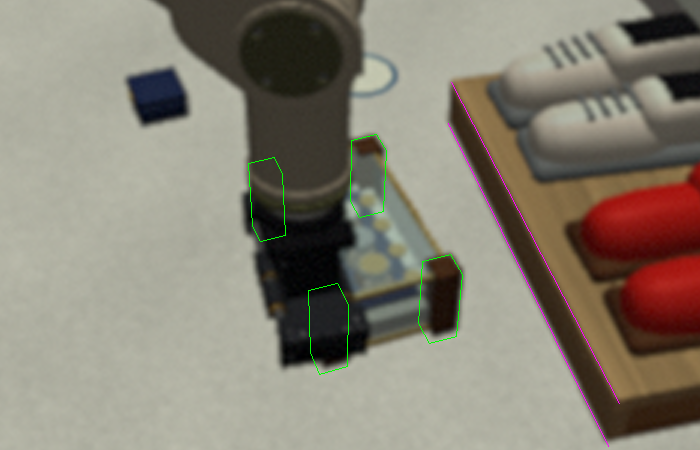

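View pics/l4_top.png

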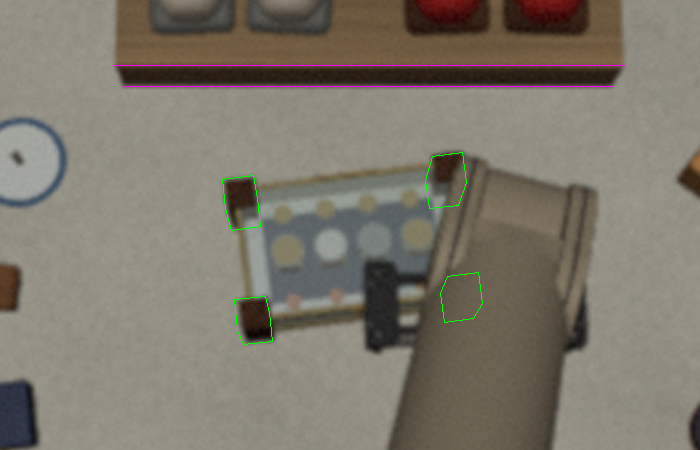

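Request:
{"fn": "play_rows", "kwargs": {
  "moves": [
    [[-0.4,0,0],[0,0,0],0],
    [[-0.8,0,0],[0,0,0],0],
    [[-1.2,0,0],[0,0,0],0],
    [[-1.5,0,0],[0,0,0],0],
    [[1.0,0,0],[0,0,0],0],
    [[4.5,2.5,0],[0,0,0],0],
    [[4.5,8.7,0],[0,0,0],0],
    [[4.5,14.9,0],[0,0,0],0]
  ]
}}

```text
time: 6.98
ee_pos: [0.4737, 0.0419, 0.0311]
eef_rot: [0.008, 1.0, 0.0, 0.001]
ft_force: [1.8, 0.9, 0.7]
width: 0.0003
```

```bash
python3 look.py l5
```

```text
['top'] [593.74  -5.61   9.61] 465.8
['side'] [ 5.884e+02 -5.800e-01  1.337e+01] 731.6
['top', 'side'] [591.82  -4.79  10.63] 1231.6
showcase world mm/deg [591.8  -4.8] 10.63  rel step [-168.7   18.9] 11.52
FL [505.3  76.6] step: [-256.5   99. ]
FR [ 540.7 -112.1] step: [-218.1  -89.2]
BLc [640.3 116.2] step: [-122.1  140.6]
BRc [ 680.9 -100. ] step: [-78.2 -74.9]
t 7.075 ee [473.7  47.5  30.8] [[-1.0, 0.005, 0.001], [0.005, 1.0, 0.003], [-0.001, 0.003, -1.0]] F [-0.2 -1.1 -0.5]
```

View pics/l5_top.png

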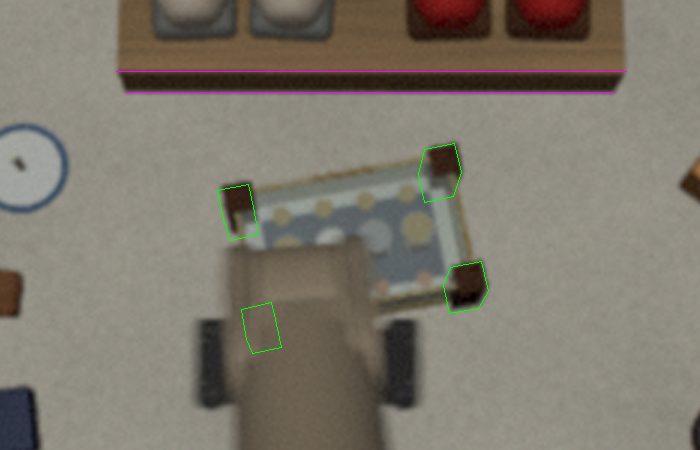

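Request:
{"fn": "play_rows", "kwargs": {
  "moves": [
    [[-0.3,3.2,0],[0,0,0],0],
    [[-1.7,3.2,0],[0,0,0],0],
    [[-2.2,3.2,0],[0,0,0],0],
    [[-2.7,3.2,0],[0,0,0],0],
    [[-3.2,3.2,0],[0,0,0],0],
    [[-3.7,3.2,0],[0,0,0],0],
    [[-4.2,3.2,0],[0,0,0],0],
    [[-4.7,3.2,0],[0,0,0],0]
  ]
}}

```text
time: 8.07
ee_pos: [0.5186, 0.0714, 0.0297]
eef_rot: [0.007, 1.0, 0.0, -0.003]
ft_force: [-11.6, 4.7, 5.5]
width: 0.0003
```

```bash
python3 look.py l6
```

```text
['top'] [608.4  -10.24   5.03] 660.7
['side'] [611.2   -3.38   4.96] 1000.9
['top', 'side'] [610.    -9.25   4.78] 1677.6
showcase world mm/deg [610.   -9.2] 4.78  rel step [-150.5   14.7] 5.67
FL [532.2  80.6] step: [-229.6  103.3]
FR [ 548.2 -110.7] step: [-210.6  -87.8]
BLc [670.6 106.2] step: [-91.7 131.1]
BRc [ 688.9 -113. ] step: [-69.9 -87.8]
t 8.175 ee [519.4  71.2  29.8] [[-1.0, 0.015, -0.004], [0.015, 1.0, 0.0], [0.004, 0.0, -1.0]] F [-6.5  3.3  1.8]
```

View pics/l6_top.png

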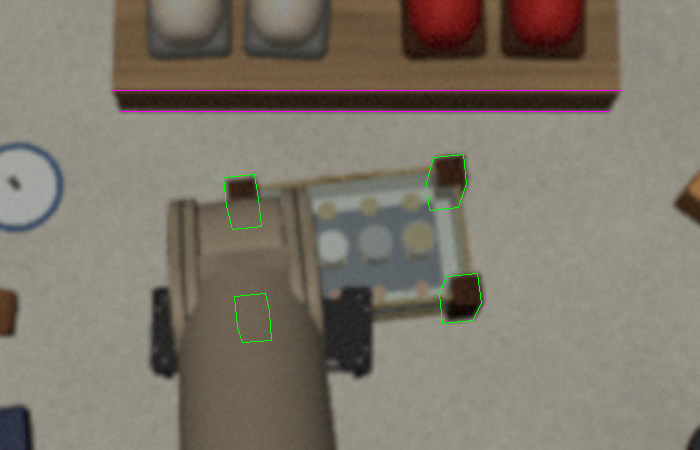

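Request:
{"fn": "play_rows", "kwargs": {
  "moves": [
    [[2.2,0,0],[0,0,0],0],
    [[2.2,-6,0],[0,0,0],0],
    [[2.2,-12,0],[0,0,0],0],
    [[1.2,-18,0],[0,0,0],0],
    [[0,-18.2,0],[0,0,0],0],
    [[-1.3,-18.2,0],[0,0,0],0],
    [[-1.7,-18.2,0],[0,0,0],0],
    [[-2.1,-18.2,0],[0,0,0],0]
  ]
}}

```text
time: 9.18
ee_pos: [0.5373, -0.1098, 0.0299]
eef_rot: [0.007, 1.0, 0.001, -0.003]
ft_force: [-14.1, 0.4, 10.9]
width: 0.0003
```

Request:
{"fn": "play_rows", "kwargs": {
  "moves": [
    [[-0.4,0,0],[0,0,0],0],
    [[-0.8,0,0],[0,0,0],0],
    [[-1.2,0,0],[0,0,0],0],
    [[-1.4,0,0],[0,0,0],0],
    [[1.0,0,0],[0,0,0],0],
    [[4.2,2.5,0],[0,0,0],0],
    [[4.2,8.7,0],[0,0,0],0],
    [[4.2,14.9,0],[0,0,0],0]
  ]
}}

```text
time: 10.18
ee_pos: [0.4992, 0.041, 0.0308]
eef_rot: [0.007, 1.0, 0.0, 0.0]
ft_force: [1.3, 0.3, -0.5]
width: 0.0002
```

```bash
python3 look.py l7
```

```text
['top'] [616.98  -9.43   8.92] 511.0
['side'] [613.16  -4.33  11.77] 751.9
['top', 'side'] [616.    -8.8    9.56] 1295.1
showcase world mm/deg [616.   -8.8] 9.56  rel step [-144.5   15.2] 10.45
FL [531.   74.2] step: [-230.7   97. ]
FR [ 562.9 -115.1] step: [-195.9  -91.9]
BLc [666.8 111.3] step: [-95.6 136.1]
BRc [ 703.3 -105.7] step: [-55.7 -80.2]
t 10.275 ee [499.2  47.2  30.5] [[-1.0, 0.004, -0.0], [0.004, 1.0, 0.003], [0.0, 0.003, -1.0]] F [-0.6 -0.  -0.7]
```

View pics/l7_top.png

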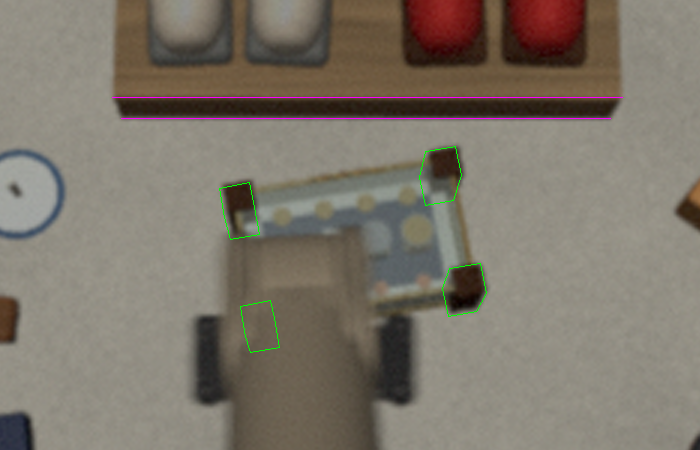

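Request:
{"fn": "play_rows", "kwargs": {
  "moves": [
    [[-0.4,3.4,0],[0,0,0],0],
    [[-1.8,3.4,0],[0,0,0],0],
    [[-2.3,3.4,0],[0,0,0],0],
    [[-2.9,3.4,0],[0,0,0],0],
    [[-3.5,3.4,0],[0,0,0],0],
    [[-4.1,3.4,0],[0,0,0],0],
    [[-4.7,3.4,0],[0,0,0],0],
    [[-5.3,3.4,0],[0,0,0],0]
  ]
}}

```text
time: 11.28
ee_pos: [0.5508, 0.0725, 0.0298]
eef_rot: [0.007, 1.0, 0.001, -0.003]
ft_force: [-12.1, 6.7, 6.5]
width: 0.0007
```

```bash
python3 look.py l8
```

```text
['top'] [637.24 -16.89   2.53] 722.9
['side'] [640.18 -10.32   2.19] 953.2
['top', 'side'] [638.49 -15.67   1.71] 1692.7
showcase world mm/deg [638.5 -15.7] 1.71  rel step [-121.9    8.7] 2.61
FL [565.6  78.2] step: [-196.2  101.4]
FR [ 571.4 -113.7] step: [-187.4  -90.4]
BLc [705.2  96.4] step: [-57.  121.8]
BRc [ 711.7 -123.5] step: [-47. -98.]
t 11.375 ee [551.7  72.1  29.8] [[-1.0, 0.014, -0.004], [0.014, 1.0, 0.001], [0.004, 0.001, -1.0]] F [-4.4  3.5  0.1]
```

View pics/l8_top.png

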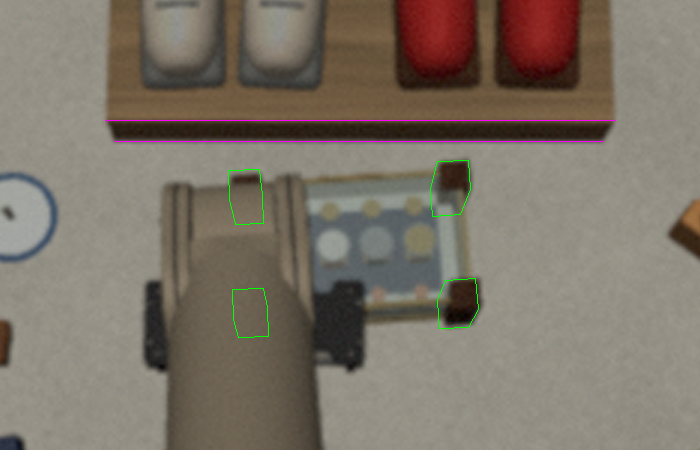

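Request:
{"fn": "play_rows", "kwargs": {
  "moves": [
    [[2.2,0,0],[0,0,0],0],
    [[2.2,-6,0],[0,0,0],0],
    [[2.2,-12,0],[0,0,0],0],
    [[1.4,-18,0],[0,0,0],0],
    [[0.4,-18.7,0],[0,0,0],0],
    [[-0.7,-18.7,0],[0,0,0],0],
    [[-1.1,-18.7,0],[0,0,0],0],
    [[-1.5,-18.7,0],[0,0,0],0]
  ]
}}

```text
time: 12.38
ee_pos: [0.563, -0.1145, 0.0299]
eef_rot: [0.007, 1.0, 0.0, -0.003]
ft_force: [-14.3, -3.2, 9.3]
width: 0.0007
```

Request:
{"fn": "play_rows", "kwargs": {
  "moves": [
    [[-0.4,0,0],[0,0,0],0],
    [[-0.8,0,0],[0,0,0],0],
    [[-1.1,0,0],[0,0,0],0],
    [[-1.4,0,0],[0,0,0],0],
    [[1.0,0,0],[0,0,0],0],
    [[3.8,2.5,0],[0,0,0],0],
    [[3.8,8.7,0],[0,0,0],0],
    [[3.8,14.9,0],[0,0,0],0]
  ]
}}

```text
time: 13.38
ee_pos: [0.5293, 0.0374, 0.0308]
eef_rot: [0.007, 1.0, 0.0, 0.0]
ft_force: [1.3, 0.4, -0.4]
width: 0.0003
```

```bash
python3 look.py l9
```

```text
['top'] [648.62 -15.4    7.15] 508.6
['side'] [643.13  -8.51  10.57] 711.6
['top', 'side'] [646.93 -14.     7.21] 1262.3
showcase world mm/deg [646.9 -14. ] 7.21  rel step [-113.5   10.5] 8.1
FL [565.4  72.5] step: [-196.3   95.7]
FR [ 589.5 -118. ] step: [-169.2  -94.4]
BLc [702.6 103.9] step: [-59.7 129.3]
BRc [ 730.2 -114.3] step: [-28.7 -88.5]
t 13.475 ee [529.2  44.2  30.4] [[-1.0, 0.002, -0.0], [0.002, 1.0, 0.004], [0.0, 0.004, -1.0]] F [-0.7  0.1  0.3]
```

View pics/l9_top.png

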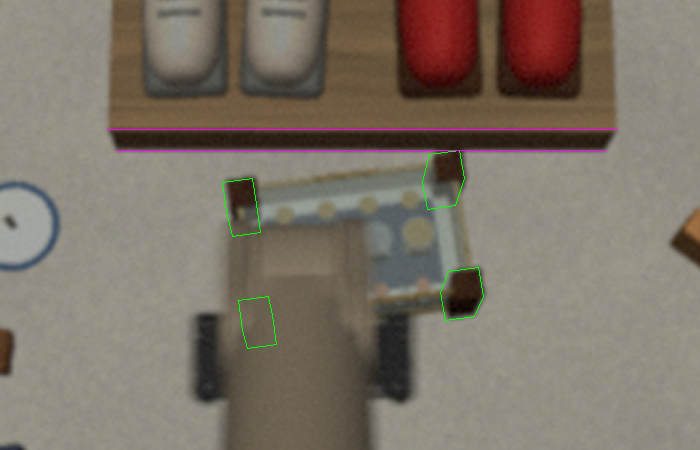

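View pics/l9_side.png

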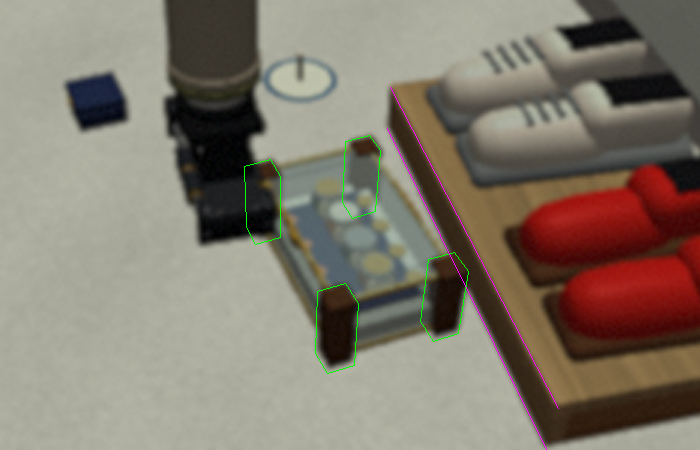

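Request:
{"fn": "play_rows", "kwargs": {
  "moves": [
    [[-0.6,3.4,0],[0,0,0],0],
    [[-2.2,3.4,0],[0,0,0],0],
    [[-2.7,3.4,0],[0,0,0],0],
    [[-3.2,3.4,0],[0,0,0],0],
    [[-3.7,3.4,0],[0,0,0],0],
    [[-4.2,3.4,0],[0,0,0],0],
    [[-4.7,3.4,0],[0,0,0],0],
    [[-5.2,3.4,0],[0,0,0],0]
  ]
}}

```text
time: 14.48
ee_pos: [0.5793, 0.0696, 0.0296]
eef_rot: [0.006, 1.0, 0.001, -0.003]
ft_force: [-10.4, 5.5, 4.7]
width: 0.0006
```

```bash
python3 look.py l10
```

```text
['top'] [677.9  -27.64  -5.42] 698.6
['side'] [667.69 -11.93   0.82] 863.0
['top', 'side'] [ 6.6774e+02 -1.8650e+01 -5.0000e-01] 1614.0
showcase world mm/deg [667.7 -18.6] -0.5  rel step [-92.6   6.2] 0.39
FL [598.6  78. ] step: [-163.2  101.7]
FR [ 596.9 -114. ] step: [-161.9  -90.3]
BLc [738.7  90.7] step: [-23.3 116.7]
BRc [ 736.8 -129.3] step: [ -21.8 -103.3]
t 14.575 ee [580.   69.4  29.6] [[-1.0, 0.012, -0.005], [0.012, 1.0, 0.001], [0.005, 0.001, -1.0]] F [-5.8  3.9  1. ]
```

View pics/l10_top.png

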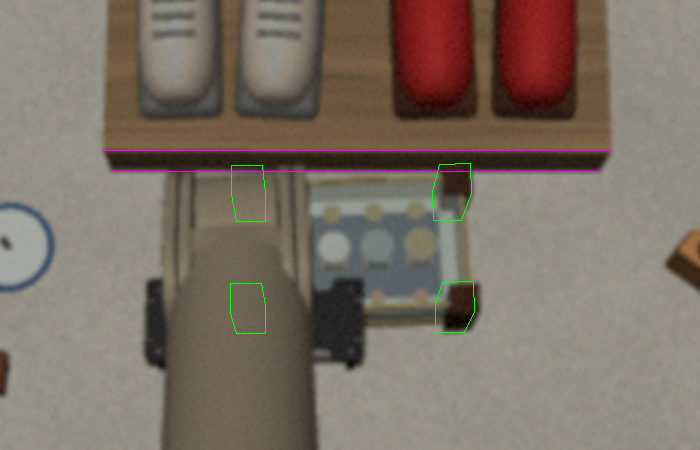

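Request:
{"fn": "play_rows", "kwargs": {
  "moves": [
    [[2.2,0,0],[0,0,0],0],
    [[2.2,-6,0],[0,0,0],0],
    [[2.2,-12,0],[0,0,0],0],
    [[1.8,-18,0],[0,0,0],0],
    [[0.6,-18.6,0],[0,0,0],0],
    [[0.1,-18.6,0],[0,0,0],0],
    [[-0.3,-18.6,0],[0,0,0],0],
    [[-0.7,-18.6,0],[0,0,0],0]
  ]
}}

```text
time: 15.58
ee_pos: [0.5853, -0.1169, 0.0301]
eef_rot: [0.006, 1.0, 0.001, -0.002]
ft_force: [-13.0, 1.2, 8.8]
width: 0.0004
```

Request:
{"fn": "play_rows", "kwargs": {
  "moves": [
    [[-0.4,0,0],[0,0,0],0],
    [[-0.8,0,0],[0,0,0],0],
    [[-1.0,0,0],[0,0,0],0],
    [[1.0,0,0],[0,0,0],0],
    [[3.6,2.5,0],[0,0,0],0],
    [[3.6,8.7,0],[0,0,0],0],
    [[3.6,14.9,0],[0,0,0],0]
  ]
}}

```text
time: 16.45
ee_pos: [0.5523, 0.0332, 0.0309]
eef_rot: [0.007, 1.0, 0.0, 0.0]
ft_force: [-0.0, -0.1, 0.7]
width: 0.0004
```

```bash
python3 look.py l11 0.675 -0.018 0.07
```

```text
['top'] [673.17 -21.54   2.65] 486.0
['side'] [662.85 -13.57   8.95] 580.8
['top', 'side'] [668.36 -19.39   4.62] 1117.6
showcase world mm/deg [668.4 -19.4] 4.62  rel step [-92.    5.5] 5.52
FL [590.8  70.7] step: [-170.9   94.3]
FR [ 606.3 -120.7] step: [-152.4  -96.8]
BLc [729.3  95.9] step: [-32.9 121.7]
BRc [ 747.  -123.4] step: [-11.7 -97.3]
t 16.55 ee [552.3  40.6  30.4] [[-1.0, 0.003, -0.0], [0.003, 1.0, 0.004], [0.0, 0.004, -1.0]] F [ 0.6 -0.2 -0.6]
```

View pics/l11_top.png

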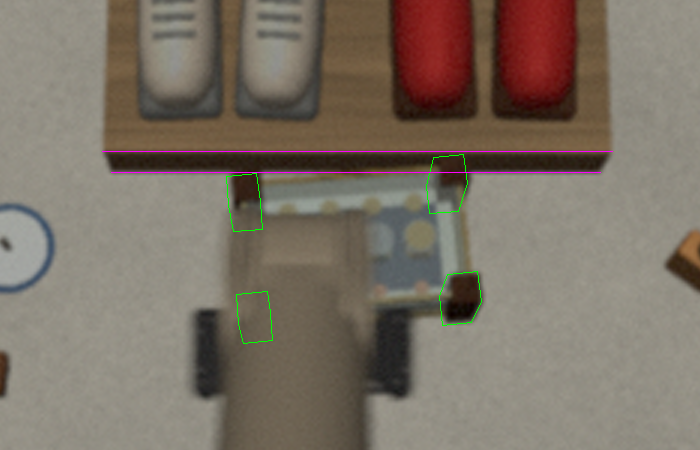

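View pics/l11_side.png

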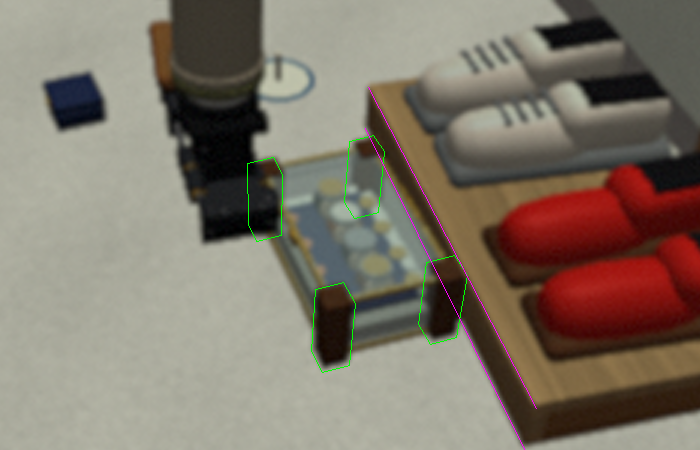

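Request:
{"fn": "play_rows", "kwargs": {
  "moves": [
    [[-0.8,3.4,0],[0,0,0],0],
    [[-2.4,3.4,0],[0,0,0],0],
    [[-2.9,3.4,0],[0,0,0],0],
    [[-3.4,3.4,0],[0,0,0],0],
    [[-3.9,3.4,0],[0,0,0],0],
    [[-4.3,3.4,0],[0,0,0],0],
    [[-4.7,3.4,0],[0,0,0],0],
    [[-5.0,3.4,0],[0,0,0],0]
  ]
}}

```text
time: 17.55
ee_pos: [0.6004, 0.0658, 0.0299]
eef_rot: [0.007, 1.0, 0.001, -0.003]
ft_force: [-12.0, 4.8, 7.5]
width: 0.0003
```

Request:
{"fn": "play_rows", "kwargs": {
  "moves": [
    [[2.2,0,0],[0,0,0],0],
    [[2.2,-6,0],[0,0,0],0],
    [[2.2,-12,0],[0,0,0],0],
    [[2.0,-18,0],[0,0,0],0],
    [[1.0,-18.5,0],[0,0,0],0],
    [[0.5,-18.5,0],[0,0,0],0],
    [[0.2,-18.5,0],[0,0,0],0],
    [[0,-18.5,0],[0,0,0],0]
  ]
}}

```text
time: 18.55
ee_pos: [0.5995, -0.119, 0.0301]
eef_rot: [0.006, 1.0, 0.001, -0.001]
ft_force: [-10.8, 1.6, 8.1]
width: 0.0007
```

Request:
{"fn": "play_rows", "kwargs": {
  "moves": [
    [[-0.2,0,0],[0,0,0],0],
    [[-0.4,0,0],[0,0,0],0],
    [[-0.5,0,0],[0,0,0],0]
  ]
}}

```text
time: 18.92
ee_pos: [0.6029, -0.1203, 0.0301]
eef_rot: [0.007, 1.0, 0.0, -0.003]
ft_force: [-12.7, -0.0, 8.2]
width: 0.0008
```

```bash
python3 look.py l12 0.68 -0.022 0.0
```

```text
['top'] [686.17 -27.96   1.62] 543.1
['side'] [689.66 -13.82  -1.52] 1519.9
['top', 'side'] [687.19 -23.53   1.01] 2155.2
showcase world mm/deg [687.2 -23.5] 1.01  rel step [-73.1   1.6] 1.9
FL [615.5  71.2] step: [-146.2   95.2]
FR [ 618.9 -120.7] step: [-139.8  -96.6]
BLc [755.2  87.7] step: [ -6.8 113.9]
BRc [ 759.1 -132.3] step: [   0.6 -106. ]
t 19.025 ee [ 603.  -120.3   30.1] [[-1.0, 0.014, -0.005], [0.014, 1.0, 0.001], [0.005, 0.001, -1.0]] F [-12.6  -0.2   7.1]
```

View pics/l12_top.png

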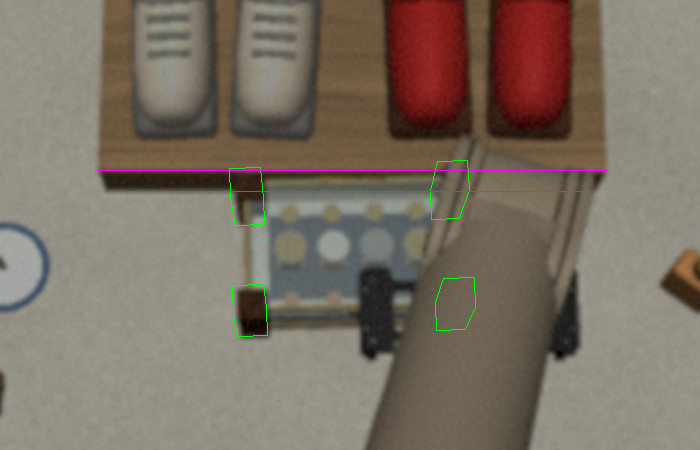

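View pics/l12_side.png

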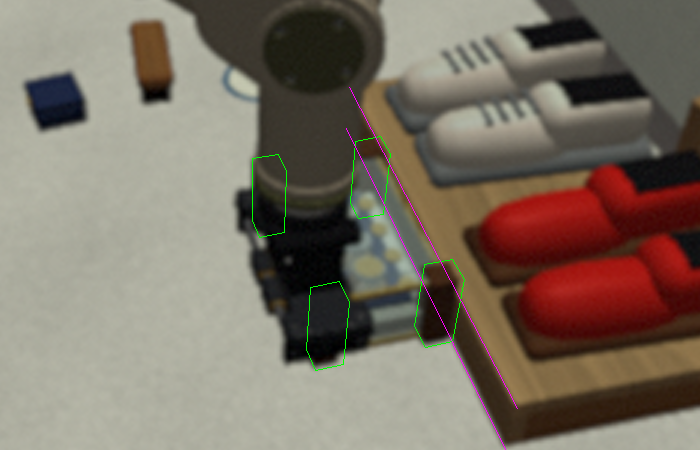

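Request:
{"fn": "play_rows", "kwargs": {
  "moves": [
    [[2.6,0,0],[0,0,0],0],
    [[2.6,6,0],[0,0,0],0],
    [[2.6,12,0],[0,0,0],0],
    [[2.6,18,0],[0,0,0],0],
    [[2.0,19.2,0],[0,0,0],0],
    [[1.2,19.2,0],[0,0,0],0],
    [[0.8,19.2,0],[0,0,0],0],
    [[0.5,19.2,0],[0,0,0],0]
  ]
}}

```text
time: 20.02
ee_pos: [0.6017, 0.0692, 0.0303]
eef_rot: [0.009, 1.0, -0.0, -0.002]
ft_force: [-13.0, 1.1, 9.3]
width: 0.0006
```

Request:
{"fn": "play_rows", "kwargs": {
  "moves": [
    [[-0.3,0,0],[0,0,0],0],
    [[-0.5,0,0],[0,0,0],0],
    [[-0.7,0,0],[0,0,0],0]
  ]
}}

```text
time: 20.4
ee_pos: [0.608, 0.0703, 0.0302]
eef_rot: [0.008, 1.0, 0.0, -0.003]
ft_force: [-13.9, 3.7, 9.1]
width: 0.0004
```

Request:
{"fn": "play_rows", "kwargs": {
  "moves": [
    [[2.4,0,0],[0,0,0],0],
    [[2.4,-6,0],[0,0,0],0],
    [[2.4,-12,0],[0,0,0],0],
    [[2.4,-18,0],[0,0,0],0],
    [[1.5,-19.1,0],[0,0,0],0],
    [[0.7,-19.1,0],[0,0,0],0],
    [[0.4,-19.1,0],[0,0,0],0],
    [[0.2,-19.1,0],[0,0,0],0]
  ]
}}

```text
time: 21.4
ee_pos: [0.6043, -0.1183, 0.0301]
eef_rot: [0.006, 1.0, 0.001, -0.002]
ft_force: [-12.2, 2.4, 8.7]
width: 0.0009
```

Request:
{"fn": "play_rows", "kwargs": {
  "moves": [
    [[-0.2,0,0],[0,0,0],0],
    [[-0.4,0,0],[0,0,0],0]
  ]
}}

```text
time: 21.65
ee_pos: [0.6062, -0.119, 0.03]
eef_rot: [0.007, 1.0, 0.001, -0.004]
ft_force: [-24.1, 1.8, 17.4]
width: 0.0007
```

Request:
{"fn": "play_rows", "kwargs": {
  "moves": [
    [[2.4,0,0],[0,0,0],0],
    [[2.4,6,0],[0,0,0],0],
    [[2.4,12,0],[0,0,0],0],
    [[2.4,18,0],[0,0,0],0],
    [[1.5,19.1,0],[0,0,0],0],
    [[0.7,19.1,0],[0,0,0],0],
    [[0.4,19.1,0],[0,0,0],0],
    [[0.1,19.1,0],[0,0,0],0]
  ]
}}

```text
time: 22.65
ee_pos: [0.6092, 0.0694, 0.0302]
eef_rot: [0.008, 1.0, -0.0, -0.003]
ft_force: [-13.3, 2.4, 8.9]
width: 0.0004
```

Request:
{"fn": "play_rows", "kwargs": {
  "moves": [
    [[-0.2,0,0],[0,0,0],0],
    [[-0.4,0,0],[0,0,0],0]
  ]
}}

```text
time: 22.9
ee_pos: [0.6097, 0.0696, 0.0301]
eef_rot: [0.008, 1.0, 0.0, -0.006]
ft_force: [-39.2, 1.4, 30.9]
width: 0.0004
```

Request:
{"fn": "play_rows", "kwargs": {
  "moves": [
    [[1.0,0,0],[0,0,0],0],
    [[4,0,0],[0,0,0],0],
    [[4,-6,0],[0,0,0],0],
    [[4,-12,0],[0,0,0],0],
    [[3,-18,0],[0,0,0],0],
    [[1.4,-18.9,0],[0,0,0],0],
    [[1.0,-18.9,0],[0,0,0],0],
    [[0.7,-18.9,0],[0,0,0],0]
  ]
}}

```text
time: 23.9
ee_pos: [0.6052, -0.1174, 0.0302]
eef_rot: [0.007, 1.0, 0.0, -0.0]
ft_force: [1.0, 1.3, 0.4]
width: 0.0007
```

Request:
{"fn": "play_rows", "kwargs": {
  "moves": [
    [[-0.2,0,0],[0,0,0],0],
    [[-0.3,0,0],[0,0,0],0]
  ]
}}

```text
time: 24.15
ee_pos: [0.6064, -0.1169, 0.0302]
eef_rot: [0.007, 1.0, 0.001, -0.002]
ft_force: [-12.6, 3.0, 10.2]
width: 0.0007
```

Right post in place too (no free gap: 12.6 N at the same x as before). Retreat for a clear look.

Request:
{"fn": "play_rows", "kwargs": {
  "moves": [
    [[1.0,0,0],[0,0,0],0],
    [[5,0,0],[0,0,0],0],
    [[10,0,-3],[0,0,0],0],
    [[14,0,-9],[0,0,0],0],
    [[17,0,-15],[0,0,0],0],
    [[17,-6,-18],[0,0,0],0],
    [[17,-12,-18],[0,0,0],0],
    [[17,-18,-18],[0,0,0],0]
  ]
}}

```text
time: 25.15
ee_pos: [0.4361, -0.2921, 0.2116]
eef_rot: [0.006, 1.0, 0.0, 0.002]
ft_force: [0.3, 0.6, -0.8]
width: 0.0005
```

Request:
{"fn": "play_rows", "kwargs": {
  "moves": [
    [[4,-8,0],[0,0,0],0],
    [[6,-14,0],[0,0,0],0],
    [[6,-14,0],[0,0,0],0]
  ]
}}

```text
time: 25.52
ee_pos: [0.3712, -0.4328, 0.2105]
eef_rot: [0.009, 1.0, -0.0, -0.0]
ft_force: [1.3, 1.3, -0.2]
width: 0.0005
```

```bash
python3 look.py l13 0.689 -0.023 -0.016
```

```text
['top'] [ 6.9156e+02 -2.7460e+01 -4.3000e-01] 97.1
['side'] [693.89 -19.56  -1.97] 153.7
['top', 'side'] [691.5  -27.12  -1.71] 274.8
showcase world mm/deg [691.5 -27.1] -1.71  rel step [-68.7  -1.9] -0.82
FL [624.4  70.9] step: [-137.3   95.1]
FR [ 618.7 -121. ] step: [-140.1  -96.9]
BLc [764.7  80.7] step: [  2.9 107.1]
BRc [ 758.2 -139.2] step: [  -0.3 -112.9]
t 25.625 ee [ 371.2 -432.7  210.3] [[-1.0, 0.02, -0.001], [0.02, 1.0, -0.001], [0.001, -0.001, -1.0]] F [-0.   0.4 -0.3]
```

View pics/l13_top.png

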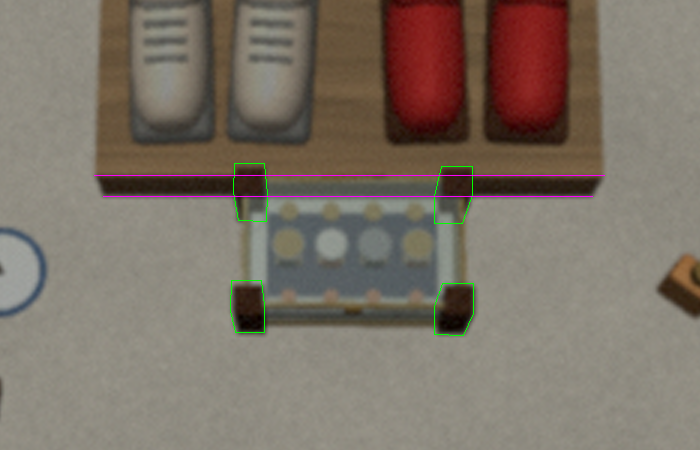

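View pics/l13_side.png

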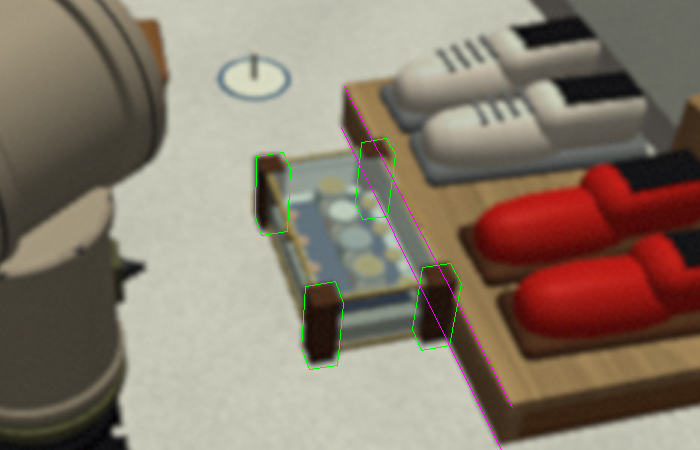

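View pics/l13_top_full.png

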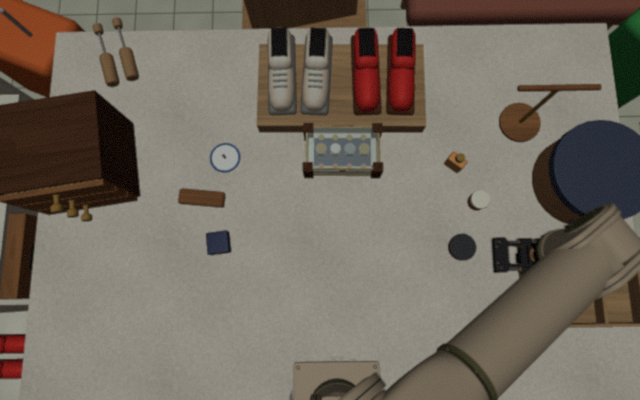

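```bash
python3 - <<'E'
from bench import *
print(close_job())
E
```

```text
the job is handed in; nothing more can be done
None
```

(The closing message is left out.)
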